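# File a glaze test tile under the weighted arm

## Task

File the celadon (pale green) test tile on top of the pile in the holder: slip it, glazed end first and face up, in between the weighted arm and the pile, and then push it fully home, bearing on the backstop with a firm push of 10 to 20 N but not ramming it, so that it lies flat and flush with the tiles below, the arm resting on it. Leave the pile squared up in the holder, and leave the other tiles and everything else on the table where they are.

Things in the scene. Friction and masses are not known exactly. Their poses are not given: they have to be found in the camera images.
- holder: fixed tile holder; origin: centre of the underside of its dark wooden base, 170 (x) x 84 (y) x 12 mm. Mouth faces its -x (towards the robot); tiles go in along +x. Steel backstop: inner face at x = +30 mm, top z = 46 mm. The pile of three tiles inside fills x = -80 to +30 mm, its top at z = 36 mm, held by a weighted arm hinged at x = +58, z = 56 mm.
- backstop: fixed steel bar across the holder's far end, 12 x 61 x 34 mm; origin: centre of its underside, 6 mm behind its inner face. The tile, under the arm, drags with up to about 5 N while it slides; a clearly higher resistance means that it has met this bar.
- mouth (a point): middle of the holder's mouth, level with the pile's top, at holder x = -91, z = 36 mm. Here two thin aluminium side guides (top z = 46 mm) begin, flared to y = +-37 mm, narrowing to +-27.5 mm inside at x = -75 mm, then straight to the backstop. Fingers astride a tile meet the guides, so they must stay about 5 mm or more outside this point; the last stretch must be pushed from behind.
- presser (a joint): angle (rad) of the holder's weighted arm, hinged on a level axis behind the backstop, reaching over the pile to the mouth. About 0 on the three-tile pile, about 0.1 with a fourth tile under it; grows as it is lifted, up to 0.9. It falls back by its weight (1.5 to 3 N on the pile); a brass weight 34 mm across over its foot, top about 75 mm above the table.
- presser_foot (a point): lowest point of the arm's foot, a 12 mm thick, 30 mm wide crosswise polished steel bar pressing on the pile 55 mm before the backstop. From it a slippery red lip, 30 mm wide, rises towards the mouth at about 23 degrees, its tip about 45 mm ahead of the foot and 18 mm above the pile. A tile fed in level a few mm above the pile meets the lip's sloping underside and lifts the arm.
- celadon_mid (a point): tile to file: fired test tile 110 x 50 x 8 mm, about 105 g, lying glazed face up. Glazed pale green (celadon) over 75 mm of its length; the 35 mm at the other end is bare red-brown clay with a small black dot. The point is its centre (4 mm above its underside); +x points along its length to the glazed end, +y across, +z up.
- celadon: the same celadon tile; origin at the centre of its underside.
- celadon_tip (a point): middle of the celadon tile's glazed end edge, 55 mm from its centre along +x.
- slot_home (a point): where the centre of the celadon tile must finally be: in the holder, on the pile, its glazed end against the backstop (40 mm above the table).
- white_mid (a point): bystander tile like the celadon one, glazed white, lying on the table; its centre.
- brown_mid (a point): bystander tile like the celadon one, glazed dark brown, lying on the table; its centre.
- pile0_mid (a point): bottom tile of the pile in the holder (blue-grey), same size; its centre.
- pile1_mid (a point): middle tile of the pile (sand-coloured), same size; its centre.
- pile2_mid (a point): top tile of the pile (rust red), same size; its centre, 4 mm below the pile's top.
- teabowl: bystander, white bowl 110 mm across, 65 mm high; origin at its foot.
- glazejar: bystander, amber glass jar 72 mm across, 85 mm high; origin at its foot.
- brush: bystander, a brush lying on the table.
- rib: bystander, round wooden potter's rib, 84 mm across, 8 mm thick.
- bud_vase: bystander, small white vase 72 mm across, 95 mm high; origin at its foot.

How it is judged (in metres and radians):
On the way, in this order (a step that is already met when the one before it is completed fails the run):
1. the celadon tile is lifted off the table (height (world z) of celadon_mid above 0.03 m), for 0.1 s.
2. the arm bears on the celadon tile, its glazed end being under the arm (x of presser_foot in the frame of celadon_mid between -0.055 and 0.055 m and y of presser_foot in the frame of celadon_mid between -0.025 and 0.025 m and z of presser_foot in the frame of celadon_mid between 0.001 and 0.007 m and value of joint presser above 0.05 rad), for 0.1 s.
3. the tile bears on the backstop with over 5 N (contact force between celadon and backstop above 5 N), for 0.02 s.
At the end, for the whole second after the job is handed in: The celadon tile rests on the pile under the arm, glazed end in and within 2.5 mm of the backstop, within 6 mm sideways, 3 mm in height and 0.07 rad of its place, still; the arm rests on it; each pile tile is within 4 mm lengthwise, 6 mm sideways, 3 mm in height of its place (all of step 2 and x of celadon_mid in the frame of holder between -0.0275 and -0.0225 m and y of celadon_mid in the frame of holder between -0.006 and 0.006 m and z of celadon_mid in the frame of holder between 0.037 and 0.043 m and angle between the x axis of celadon_mid and the x axis of holder, either way round below 0.07 rad and x of pile0_mid in the frame of holder between -0.029 and -0.021 m and y of pile0_mid in the frame of holder between -0.006 and 0.006 m and z of pile0_mid in the frame of holder between 0.013 and 0.019 m and x of pile1_mid in the frame of holder between -0.029 and -0.021 m and y of pile1_mid in the frame of holder between -0.006 and 0.006 m and z of pile1_mid in the frame of holder between 0.021 and 0.027 m and x of pile2_mid in the frame of holder between -0.029 and -0.021 m and y of pile2_mid in the frame of holder between -0.006 and 0.006 m and z of pile2_mid in the frame of holder between 0.029 and 0.035 m and value of joint presser below 0.15 rad and linear speed of celadon below 0.01 m/s and angle between celadon_mid's own z axis and vertical below 0.08 rad and x of celadon_tip in the frame of holder above 0.02 m); the robot touches nothing.
It fails at once if another tile or a pot, brush or rib on the table is moved more than 20 mm (distance of any of white_mid, brown_mid, teabowl, glazejar, brush, rib, bud_vase from where it was at the start of the episode above 0.02 m).
It fails at once if the celadon tile is rammed against the backstop (over 40 N) (contact force between celadon and backstop above 40 N).
It also fails if it takes over 54 s, if anything falls off the work surface, if the arm or the gripper's body presses on something with over 40 N, if the wrist force passes 120 N, or if a joint passes its speed limit or range.

## Robot

A 7-joint arm with a two-finger parallel gripper is mounted at the origin on the work surface. World frame = base frame: x ahead of the robot, y to its left, z up, the work surface at z = 0. Lengths are in mm, angles in rad, forces in N, time in s.
With the tool pointing down it reaches from about 400 to 875 mm from the base axis. Payload 4.4 kg.
Tool frame: the origin (TCP) lies at the very end of the fingers, on their centre line; the grasp point (between the pads) lies 19 mm behind it; z points along the fingers, y is the direction in which the jaws open and shut (so a half turn about z gives the same grasp; the last joint's range is limited). The gripper opens to 85 mm and grips with 20 to 120 N. Pads are 22 mm wide; open, the fingers measure 114 mm over their backs; the gripper's body (76 mm by 85 mm) begins 54 mm behind the grasp point. The pads swing forward as they close: fully open they stand 13 mm farther back than shut.
Start: joints at [1.272, 0.628, 0.038, 1.517, -0.027, 0.996, -0.02], TCP at [149.984, -632.473, 231.313] pointing down, gripper open.
Joint ranges: [-3.06, 3.06], [-0.37, 2.12], [-1.25, 1.32], [0.18, 2.47], [-1.1, 4.24], [0.23, 1.98], [-2.94, 2.94]. Speed limits (rad/s): [2.57, 2.57, 3.14, 3.14, 3.14, 3.14, 3.14].

## Interface

Orientations are given as [roll, pitch, yaw] about the fixed x, y, z axes, in that order (R = Rz(yaw) Ry(pitch) Rx(roll)).
In Python, from cell import ctrl gives the robot as it stands.
- The arm moves only by the shell command python3 -m crank 'ROWS' [OPENING]. ROWS is JSON, a list that holds one entry, the list of rows, each a list of 6 numbers: the shift along the tool's x, y, z in units of 30 mm (1.0 is 30 mm), then the turn, a rotation vector about the tool's x, y, z in units of 6 degrees (1.0 is 6 degrees). In form: [[[tx, ty, tz, rx, ry, rz], ...]]. A call has 1 to 12 rows; each row shifts and turns the pose as measured when the row begins, along the tool's axes as they then stand; what a row does not reach is not made up. A row lasts 1/12 s, in which the tool goes at most 41.7 mm and 7.16 degrees, less where a joint would pass 70% of its speed; a pose out of reach is approached as far as the arm can. A call is refused whole if a number of a shift passes 1 or a number of a turn 1, either way. A call with a gripper value outside its range is refused whole. OPENING is the gripper command: -1 is fully open, 1 is shut, values between are in proportion, set as the call begins (- or left out, the last holds). The fingers move at their own pace and stop on an object; the grip force is fixed at half the most. Time passes only in rows, so rows that do not move let the fingers close. It gives the time, the measured TCP pose, the force and the opening at its end, in the units of the state.
- ctrl.read_state(): the state, without advancing time (a new reading comes with each control period).
- ctrl.get_image(name): name is "scene" or "side" or "wrist"; returns a dict with "color" (400x640x3 uint8, red, green, blue), "depth" (400x640 float32, mm along the optical axis (not along the pixel's ray), 0 where there is no reading), "camera_matrix" (3x3 intrinsics, pixels), "R" (3x3) and "t" (3): a world point X has camera coordinates R X + t. Camera axes: x right, y down, z forward; pixel columns grow to the right and rows downward; lengths in mm; the calibration is good to about 2 mm. The wrist camera is an equidistant fisheye: a pixel r from the principal point sees the ray r / f radians off the axis. A picture is of the moment at which its call begins.
- ctrl.finish_job(): hands the job in, once; it reports no verdict.
Trained networks look in a picture, given as the dict that the camera call returned (one of the last four; its "shot" number tells which), for a name from the list of things; names that differ only in an ending like _2 or _b are one class to them, and where a whole thing is asked for, a point or a joint stands for the part that bears it (a point fixed in the world has none). Each returns a list of dicts, best first, with "conf" (0 to 1); they miss things now and then, are a little off and sometimes report something else, mostly with a low value. They report only what shows in the picture. A call takes as long as a camera call.
- ctrl.search_frame(query, picture): "extent" ([centre column, centre row, width, height] in pixels, round what is visible of it).
The state is a dict: "clock": time; "qpos": joint angles; "qd": joint speeds; "tau": joint torques, N m; "eef_pos": TCP position; "tool_rot": TCP orientation; "force": force on the tool from outside, world axes, zero at the start; "torque": the same for the moment, N m; "width": finger opening in mm.
Only numpy, scipy, OpenCV 4.12 (cv2) and the standard library are available. Lean on these libraries where they do the work, as an engineer would, in place of code of your own. Each camera call takes 0.05 s, during which the arm holds its last target. There are 200 camera calls.

## Working session

There is one attempt and no reset: what is moved stays moved. The work goes in short steps, Python scripts to look and compute and a shell command to move; the robot and the scene stay as the last step left them, time stands still between calls to the robot, and variables do not carry over. Pictures are saved under pics/ and viewed, about 8 in all and at most 12, crops included, and the job is handed in when it is done.

```bash
ls; mkdir -p pics
cat > h.py <<'E'
import numpy as np, cv2
from cell import ctrl
from scipy.spatial.transform import Rotation as Ro
def save(n,name,crop=None,s=1):
    p=ctrl.get_image(n); im=p["color"][...,::-1]
    if crop: im=im[crop[1]:crop[3],crop[0]:crop[2]]
    cv2.imwrite(f"pics/{name}.png",cv2.resize(im,None,fx=s,fy=s)); return p
def back(p,u,v,z=None):
    "pixel -> world; z given: meets plane z, else depth (pinhole cams)"
    K=np.array(p["camera_matrix"]);R=np.array(p["R"]);t=np.array(p["t"])
    d=np.stack([(np.asarray(u)-K[0,2])/K[0,0],(np.asarray(v)-K[1,2])/K[1,1],np.ones(np.shape(u))],-1)
    if z is None:
        D=p["depth"][np.asarray(v).astype(int),np.asarray(u).astype(int)]
        return (d*D[...,None]-t)@R
    c=-R.T@t; w=d@R
    return c+w*((z-c[2])/w[...,2])[...,None]
def proj(p,X):
    K=np.array(p["camera_matrix"]);c=np.asarray(X)@np.array(p["R"]).T+np.array(p["t"]); q=c@K.T; return q[...,:2]/q[...,2:]
E
python3 - <<'E'
from h import *
for n in("scene","side"):
    p=save(n,n+"0")
    print(n,np.round(-np.array(p["R"]).T@p["t"]))
    for q in("celadon","holder","backstop","presser","white_mid","brown_mid","pile2_mid","teabowl","glazejar","bud_vase","rib","brush"):
        r=ctrl.search_frame(q,p)
        if r: print(q,np.round(r[0]["extent"]),round(r[0]["conf"],2),np.round(back(p,r[0]["extent"][0],r[0]["extent"][1])))
s=ctrl.read_state();print(s)
E
```

```text
pics
scene [1043.  389. 1023.]
celadon [228. 168.  32.  27.] 0.55 [ 627. -282.   10.]
holder [354. 266.  57.  66.] 0.62 [664. 218.  49.]
backstop [192. 129.  24.  28.] 0.45 [ 615. -445.   61.]
presser [356. 263.  35.  50.] 0.8 [654. 219.  56.]
brown_mid [265. 140.  26.  29.] 0.86 [ 470. -271.    4.]
pile2_mid [357. 257.  28.  34.] 0.88 [648. 214.  73.]
teabowl [243. 238.  42.  40.] 0.85 [773. -77.   6.]
glazejar [444. 298.  37.  33.] 0.62 [608. 435.  85.]
bud_vase [193. 129.  22.  29.] 0.93 [ 613. -443.   60.]
rib [189. 162.  24.  22.] 0.57 [ 689. -393.    7.]
brush [484. 240.  42.  63.] 0.69 [365. 444.  18.]
side [ 232. -665. 1003.]
celadon [378. 271.  39.  30.] 0.71 [ 618. -281.    7.]
holder [306. 152.  50.  40.] 0.93 [639. 191.  39.]
backstop [316. 143.  13.  17.] 0.57 [686. 207.  44.]
presser [309. 145.  36.  21.] 0.54 [654. 199.  58.]
white_mid [321. 221.  37.  35.] 0.7 [559. -59.   9.]
brown_mid [328. 293.  39.  40.] 0.72 [ 466. -274.    6.]
pile2_mid [297. 155.  30.  18.] 0.47 [605. 187.  46.]
teabowl [385. 185.  32.  32.] 0.97 [804. -36.  12.]
glazejar [264. 115.  23.  30.] 0.95 [579. 402.  63.]
bud_vase [417. 328.  30.  29.] 0.97 [ 593. -476.   68.]
rib [426. 300.  28.  28.] 0.92 [ 678. -414.   10.]
brush [207. 143.  28.  44.] 0.95 [366. 417.  14.]
{'clock': 1.3, 'qpos': array([ 1.27220618,  0.62840949,  0.03849788,  1.51739536, -0.02698883,
        0.99630741, -0.02000176]), 'qd': array([ 0.00015828,  0.00141683,  0.00094736, -0.00105316,  0.00057035,
       -0.00162564, -0.00155186]), 'tau': array([-2.20235324e-04, -5.63274157e+01,  1.22539289e+00, -1.93780428e+01,
        1.08760397e-02,  1.54584559e-03,  3.41782368e-06]), 'eef_pos': array([ 149.97801887, -632.47381661,  231.30872234]), 'tool_rot': array([-3.14159071e+00, -2.77984320e-05,  2.32771271e-01]), 'force': array([ 0.0151847 , -0.52893318,  0.52153448]), 'torque': array([-0.02045998,  0.00841314,  0.02019761]), 'width': 85.14297144212995}
```

Run:
```python
import cv2,numpy as np
a=cv2.imread("pics/scene0.png")[110:320,160:520];b=cv2.imread("pics/side0.png")[90:350,190:470]
cv2.imwrite("pics/a.png",cv2.resize(a,None,fx=2.2,fy=2.2,interpolation=cv2.INTER_CUBIC))
cv2.imwrite("pics/b.png",cv2.resize(b,None,fx=2.3,fy=2.3,interpolation=cv2.INTER_CUBIC))
```

```text
(no output)
```

View pics/a.png

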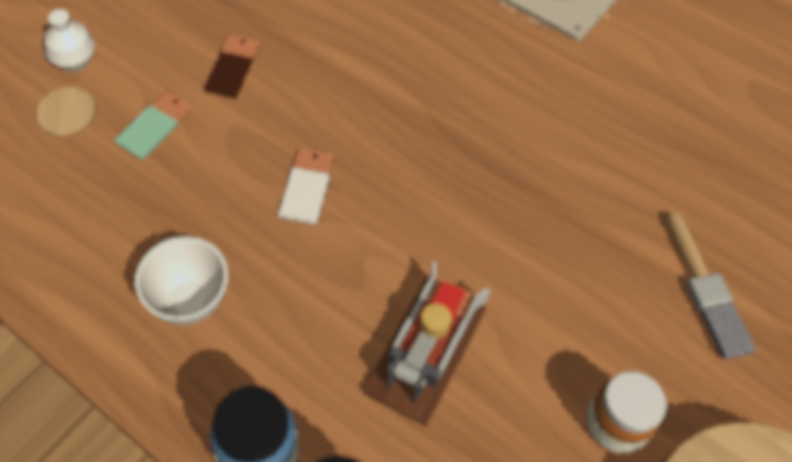

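View pics/b.png

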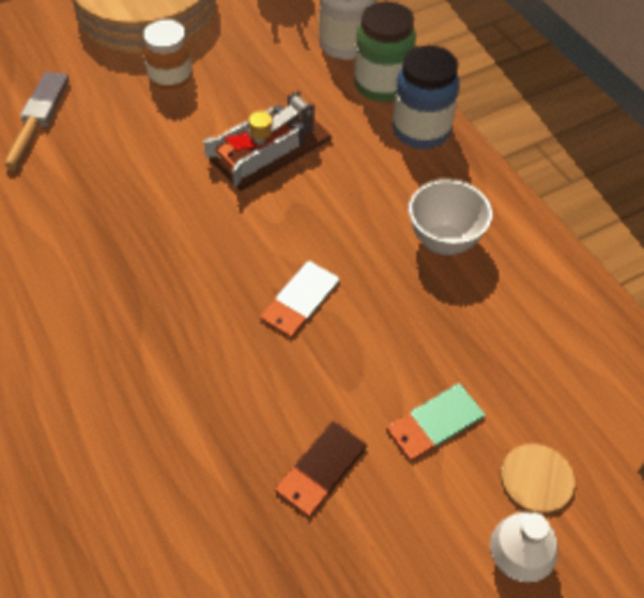

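```bash
cat >> h.py <<'E'
def green(p,z=8):
    h=cv2.cvtColor(p["color"],cv2.COLOR_RGB2HSV)
    m=((h[...,0]>50)&(h[...,0]<85)&(h[...,1]>50)&(h[...,2]>90)).astype(np.uint8)
    n,l,s,c=cv2.connectedComponentsWithStats(m); 
    return l,s,c
E
python3 - <<'E'
from h import *
for n in("scene","side"):
    p=ctrl.get_image(n)
    l,s,c=green(p); r=ctrl.search_frame("celadon",p)[0]["extent"]
    print(n,[(list(s[i]),np.round(c[i])) for i in range(1,len(s)) if s[i][4]>60],np.round(r))
    i=min(range(1,len(s)),key=lambda i:np.hypot(*(c[i]-r[:2]))-(s[i][4]>100)*1000)
    v,u=np.nonzero(l==i); X=back(p,u,v,8.)
    print("tile8",cv2.minAreaRect(X[:,:2].astype(np.float32)), X[:,:2].mean(0), "depth z",np.median(back(p,u,v)[:,2]))
    # holder cloud
    r=ctrl.search_frame("holder",p)[0]["extent"]
    vv,uu=np.mgrid[int(r[1]-45):int(r[1]+46),int(r[0]-45):int(r[0]+46)]
    Y=back(p,uu.ravel(),vv.ravel());col=p["color"][vv.ravel(),uu.ravel()].astype(int)
    np.save(n+"_Y.npy",np.c_[Y,col])
    Q=Y[(Y[:,2]>41)&(Y[:,2]<90)&(np.hypot(Y[:,0]-650,Y[:,1]-215)<120)]
    print("holder high",len(Q),cv2.minAreaRect(Q[:,:2].astype(np.float32)))
    h=cv2.cvtColor(p["color"],cv2.COLOR_RGB2HSV)[vv.ravel(),uu.ravel()]
    for nm,m,z in(("brass",(h[:,0]>18)&(h[:,0]<32)&(h[:,1]>110)&(h[:,2]>130),75.),("red",((h[:,0]<4)|(h[:,0]>176))&(h[:,1]>170)&(h[:,2]>120),46.)):
        if m.sum()>4: print(nm,m.sum(),back(p,uu.ravel()[m].mean(),vv.ravel()[m].mean(),z), np.median(Y[m],0))
E
```

```text
scene [([np.int32(0), np.int32(54), np.int32(8), np.int32(29), np.int32(175)], array([ 3., 70.])), ([np.int32(0), np.int32(89), np.int32(16), np.int32(31), np.int32(344)], array([  6., 106.])), ([np.int32(215), np.int32(160), np.int32(24), np.int32(21), np.int32(255)], array([226., 170.])), ([np.int32(295), np.int32(334), np.int32(39), np.int32(27), np.int32(247)], array([316., 353.]))] [230. 167.  34.  26.]
tile8 ((638.5842895507812, -282.8530578613281), (68.3170394897461, 48.20473861694336), 3.5989556312561035) [ 637.79997699 -281.51618385] depth z 7.229750847602843
holder high 758 ((642.0880737304688, 210.1712646484375), (160.9041748046875, 74.81209564208984), 8.63060474395752)
brass 134 [643.57472669 212.95247475  75.        ] [642.21788097 212.46286383  70.65151572]
red 94 [594.74255503 201.95079956  46.        ] [597.81081664 203.67250606  51.06080048]
side [([np.int32(369), np.int32(257), np.int32(31), np.int32(26), np.int32(426)], array([384., 270.]))] [379. 271.  40.  32.]
tile8 ((634.5697021484375, -287.22686767578125), (72.56094360351562, 50.0698356628418), 3.643747091293335) [ 634.39022986 -287.40016918] depth z 8.871240600299695
holder high 469 ((641.1004028320312, 209.66555786132812), (161.66033935546875, 73.95667266845703), 9.901717185974121)
brass 64 [634.9805806  206.16766005  75.        ] [636.05915182 208.21569119  72.31069341]
red 60 [602.49537344 207.68417989  46.        ] [600.78221368 203.94787188  50.30357865]
```

```bash
python3 -m crank '[[[0.83,-0.4,0,0,0,0],[0.83,-0.4,0,0,0,0],[0.83,-0.4,0,0,0,0],[0.83,-0.4,0,0,0,0],[0.83,-0.4,0,0,0,0],[0.83,-0.4,0,0,0,0],[0.83,-0.4,0,0,0,0],[0.83,-0.4,0,0,0,0],[0.83,-0.4,0,0,0,0],[0.83,-0.4,0,0,0,0],[0.83,-0.4,0,0,0,0],[0.83,-0.4,0,0,0,0]]]' -1
```

```text
clock: 2.6
eef_pos: [410.5, -423.1, 230.0]
tool_rot: [3.136, 0.006, 0.216]
force: [0.5, -0.6, -0.1]
width: 85.5
```

```bash
python3 -m crank '[[[0.8,-0.4,0.3,0,0,0],[0.8,-0.4,0.3,0,0,0],[0.8,-0.4,0.3,0,0,0],[0.8,-0.4,0.3,0,0,0],[0.8,-0.4,0.3,0,0,0],[0.8,-0.4,0.3,0,0,0],[0.8,-0.4,0.3,0,0,0],[0.8,-0.4,0,0,0,0],[0,0,0,0,0,0.75],[0,0,0,0,0,0.75],[0,0,0,0,0,0],[0,0,0,0,0,0]]]'
python3 - <<'E'
from h import *
p=save("wrist","w1"); s=ctrl.read_state()
R=np.array(p["R"]);c=-R.T@p["t"];T=Ro.from_euler("xyz",s["tool_rot"])
print(p["camera_matrix"],"cam in tool",T.inv().apply(c-s["eef_pos"]),"axis in tool",T.inv().apply(R[2]),s["eef_pos"],s["tool_rot"])
E
```

```text
clock: 3.6
eef_pos: [594.3, -271.7, 162.9]
tool_rot: [3.136, -0.003, 0.068]
force: [-0.0, 0.0, -0.2]
width: 85.3
[[309.70691629   0.         323.70625267]
 [  0.         309.70691629 197.44002828]
 [  0.           0.           1.        ]] cam in tool [  74.03318188    0.46145949 -142.65316769] axis in tool [-0.29231258  0.00153798  0.95632159] [ 594.31347984 -271.56404587  162.91791934] [ 3.13670382e+00 -2.91679550e-03  6.80695392e-02]
```

View pics/w1.png

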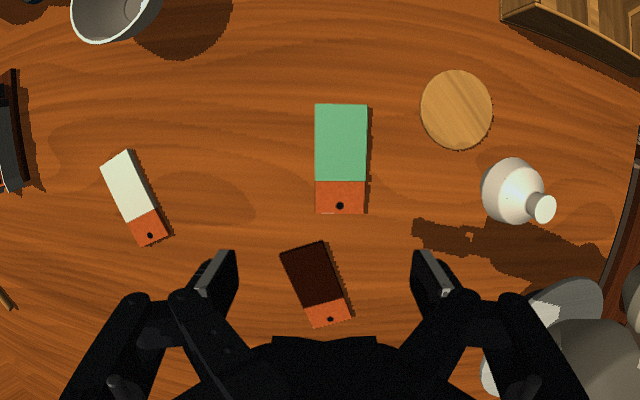

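```bash
cat >> h.py <<'E'
def fish(p,u,v,z):
    K=np.array(p["camera_matrix"]);R=np.array(p["R"]);t=np.array(p["t"])
    x=np.stack([(np.asarray(u,float)-K[0,2])/K[0,0],(np.asarray(v,float)-K[1,2])/K[1,1]],-1)
    th=np.linalg.norm(x,axis=-1)[...,None]+1e-9
    w=np.concatenate([x/th*np.sin(th),np.cos(th)],-1)@R; c=-R.T@t
    return c+w*((z-c[2])/w[...,2])[...,None]
def rect(p,m,z):
    n,l,s,c=cv2.connectedComponentsWithStats(m.astype(np.uint8)); i=1+np.argmax(s[1:,4])
    cn=max(cv2.findContours((l==i).astype(np.uint8),0,1)[0],key=len)[:,0]
    X=fish(p,cn[:,0],cn[:,1],z)[:,:2]; return cv2.minAreaRect(X.astype(np.float32)),X
def tool(dx):  # world delta -> tool units
    s=ctrl.read_state(); return np.round(Ro.from_euler("xyz",s["tool_rot"]).inv().apply(dx)/30,2)
E
python3 - <<'E'
from h import *
p=ctrl.get_image("wrist"); h=cv2.cvtColor(p["color"],cv2.COLOR_RGB2HSV)
m=(h[...,0]>50)&(h[...,0]<85)&(h[...,1]>60)&(h[...,2]>90)
r,X=rect(p,m,8.); print("green",r)
m2=np.zeros_like(m);m2[175:220,305:375]=True;o=m2&(h[...,1]>150)&((h[...,0]<9))&(h[...,2]>120)
r2,X2=rect(p,o,8.);print("clay",r2)
print("depth z",[p["depth"][158,341],p["depth"][205,341]], (fish(p,[341],[160],8.)-0)@np.array(p["R"]).T+p["t"])
print(cv2.boxPoints(r).round(1),cv2.boxPoints(r2).round(1))
E
```

```text
green ((634.3826293945312, -287.13714599609375), (74.62352752685547, 50.053672790527344), 3.929544448852539)Traceback (most recent call last):
  File "<stdin>", line 6, in <module>
  File "h.py", line 31, in rect
    n,l,s,c=cv2.connectedComponentsWithStats(m.astype(np.uint8)); i=1+np.argmax(s[1:,4])
                                                                      ~~~~~~~~~^^^^^^^^^
    return _wrapfunc(a, 'argmax', axis=axis, out=out, **kwds)
    return bound(*args, **kwds)
ValueError: attempt to get argmax of an empty sequence
```

```bash
python3 -m crank '[[[-0.33,0.3,0.5,0,0,0],[-0.33,0.3,0.7,0,0,0],[0,0,1,0,0,0],[0,0,1,0,0,0],[0,0,0.9,0,0,0],[0,0,0.5,0,0,0],[0,0,0,0,0,0],[0,0,0,0,0,0]]]' -0.45
python3 - <<'E'
from h import *
print(tool([576,-291.1,4]-ctrl.read_state()["eef_pos"]))
E
```

```text
clock: 4.37
eef_pos: [575.3, -301.5, 24.7]
tool_rot: [3.13, -0.011, 0.069]
force: [0.9, 0.2, 0.3]
width: 61.6
[ 0.04 -0.35  0.69]
```

```bash
python3 -m crank '[[[0.02,-0.2,0,0.1,-0.1,0],[0.02,-0.15,0.2,0,0,0],[0,0,0.25,0,0,0],[0,0,0,0,0,0],[0,0,0,0,0,0]]]'
python3 - <<'E'
from h import *
p=save("wrist","w2",(160,120,480,400),2)
print(tool([576,-291.1,4]-ctrl.read_state()["eef_pos"]))
E
```

```text
clock: 4.78
eef_pos: [578.7, -291.8, 15.2]
tool_rot: [3.138, -0.006, 0.069]
force: [-0.2, -0.1, 0.4]
width: 62.0
[-0.09 -0.03  0.37]
```

View pics/w2.png

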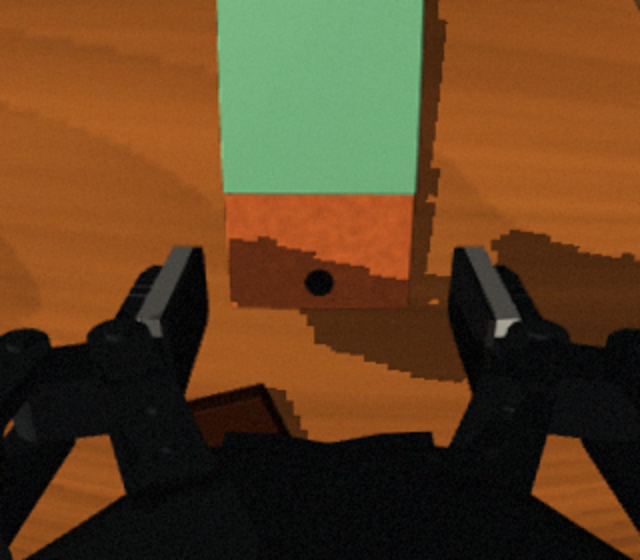

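```bash
python3 -m crank '[[[-0.09,-0.03,0.2,0,0,0],[0,0,0.2,0,0,0],[0,0,0,0,0,0],[0,0,0,0,0,0]]]'; python3 -m crank '[[[0,0,0.06,0,0,0],[0,0,0,0,0,0],[0,0,0,0,0,0]]]'
```

```text
clock: 5.17
eef_pos: [576.1, -291.4, 2.8]
tool_rot: [3.137, -0.007, 0.07]
force: [0.6, 0.6, -0.0]
width: 62.1
clock: 5.42
eef_pos: [575.9, -291.5, 0.5]
tool_rot: [3.137, -0.007, 0.069]
force: [0.8, -0.7, 1.4]
width: 61.8
```

```bash
python3 -m crank '[[[0,0,0,0,0,0],[0,0,0,0,0,0],[0,0,0,0,0,0],[0,0,0,0,0,0],[0,0,0,0,0,0],[0,0,0,0,0,0]]]' 1; python3 -m crank '[[[0,0,-0.3,0,0,0],[0,0,-0.6,0,0,0],[0,0,-1,0,0,0],[0,0,-1,0,0,0],[0,0,-1,0,0,0],[0,0,-1,0,0,0],[0,0,0,0,0,0],[0,0,0,0,0,0]]]'
python3 - <<'E'
from h import *
p=save("wrist","w3")
h=cv2.cvtColor(p["color"],cv2.COLOR_RGB2HSV)
m=(h[...,0]>50)&(h[...,0]<85)&(h[...,1]>60)&(h[...,2]>90)
s=ctrl.read_state()
for z in(s["eef_pos"][2]+3,s["eef_pos"][2]+8):print(z,rect(p,m,z)[0])
print(s["eef_pos"],s["force"])
E
```

```text
clock: 5.92
eef_pos: [576.2, -291.7, 1.2]
tool_rot: [3.137, -0.008, 0.069]
force: [0.7, -0.2, -0.8]
width: 47.4
clock: 6.58
eef_pos: [572.8, -290.2, 155.6]
tool_rot: [3.14, -0.002, 0.069]
force: [-0.4, -0.1, -2.1]
width: 47.6
159.0731408201999 ((631.0224609375, -285.85699462890625), (76.84413146972656, 51.16461944580078), 4.700831413269043)
164.0731408201999 ((631.57080078125, -285.8352966308594), (74.08985137939453, 49.330780029296875), 4.700856685638428)
[ 573.54411472 -290.65036205  156.07314082] [ 0.53986937 -0.02231636 -0.22781566]
```

View pics/w3.png

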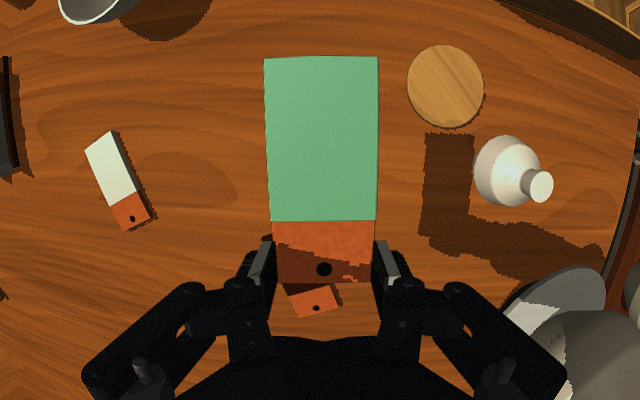

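```bash
python3 -m crank '[[[-0.2,-0.5,0,0,0,0],[-0.2,-0.9,0,0,0,0],[-0.2,-0.9,0,0,0,0],[-0.2,-0.9,0,0,0,0],[-0.2,-0.9,0,0,0,0],[-0.2,-0.9,0,0,0,0],[-0.2,-0.9,0,0,0,0],[-0.2,-0.9,0,0,0,0],[-0.2,-0.9,0,0,0,0],[-0.2,-0.9,0,0,0,0],[-0.2,-0.9,0,0,0,0],[-0.2,-0.7,0,0,0,0]]]'; python3 -m crank '[[[-0.2,-0.5,-0.2,0,0,-0.4],[-0.2,-0.5,-0.2,0,0,-0.4],[0,-0.3,-0.2,0,0,0],[0,0,0,0,0,0],[0,0,0,0,0,0]]]'
python3 - <<'E'
from h import *
p=save("wrist","w4"); s=ctrl.read_state();print(s["eef_pos"],s["tool_rot"])
np.savez("w4.npz",**{k:p[k] for k in("color","depth","camera_matrix","R","t")})
for q in("holder","backstop","presser","pile2_mid"): print(q,[(np.round(r["extent"]),round(r["conf"],2)) for r in ctrl.search_frame(q,p)[:1]])
E
```

```text
clock: 7.63
eef_pos: [469.6, 15.5, 143.4]
tool_rot: [3.136, 0.015, 0.056]
force: [1.1, 0.4, -0.8]
width: 47.4
clock: 8.05
eef_pos: [448.0, 60.8, 158.3]
tool_rot: [3.14, 0.026, 0.152]
force: [-0.1, -0.6, -1.2]
width: 47.4
[448.27734169  60.67880746 158.27832747] [3.13965468 0.0260458  0.1512369 ]
holder [(array([196.,  27.,  98.,  54.]), 0.64)]
backstop []
presser [(array([184.,  11.,  34.,  16.]), 0.96)]
pile2_mid [(array([192.,  19.,  52.,  38.]), 0.72)]
```

View pics/w4.png

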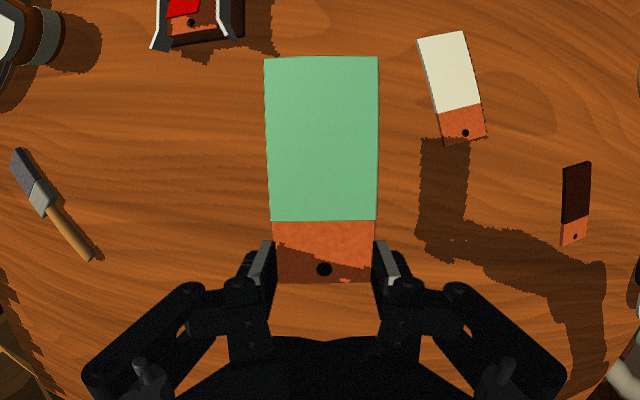

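```bash
python3 -m crank '[[[0.7,0,0,0,0.1,0],[0.9,0,0,0,0.1,0],[0.9,0,0,0,0.05,0],[0.9,0,0,0,0,0],[0.7,0,0,0,0,0],[0.3,0,0,0,0,0],[0,0,0,0,0,0],[0,0,0,0,0,0]]]'
python3 - <<'E'
from h import *
p=save("wrist","w5"); s=ctrl.read_state();print(s["eef_pos"],s["tool_rot"])
cv2.imwrite("pics/w5c.png",cv2.resize(p["color"][0:200,60:280,::-1],None,fx=3,fy=3,interpolation=cv2.INTER_CUBIC))
np.savez("w5.npz",**{k:p[k] for k in("color","depth","camera_matrix","R","t")})
for q in("holder","backstop","presser","pile2_mid"): print(q,[(np.round(r["extent"]),round(r["conf"],2)) for r in ctrl.search_frame(q,p)[:1]])
E
```

```text
clock: 8.97
eef_pos: [583.1, 71.5, 153.9]
tool_rot: [3.136, 0.005, 0.137]
force: [0.2, -0.1, -1.7]
width: 47.5
[582.84534694  71.30448853 153.87655973] [3.13635019 0.00487873 0.13659244]
holder [(array([187., 106., 104., 195.]), 0.86)]
backstop [(array([180.,  56.,  73.,  26.]), 0.83)]
presser [(array([170., 100.,  49., 158.]), 0.6)]
pile2_mid [(array([181., 123.,  58., 125.]), 0.7)]
```

View pics/w5c.png

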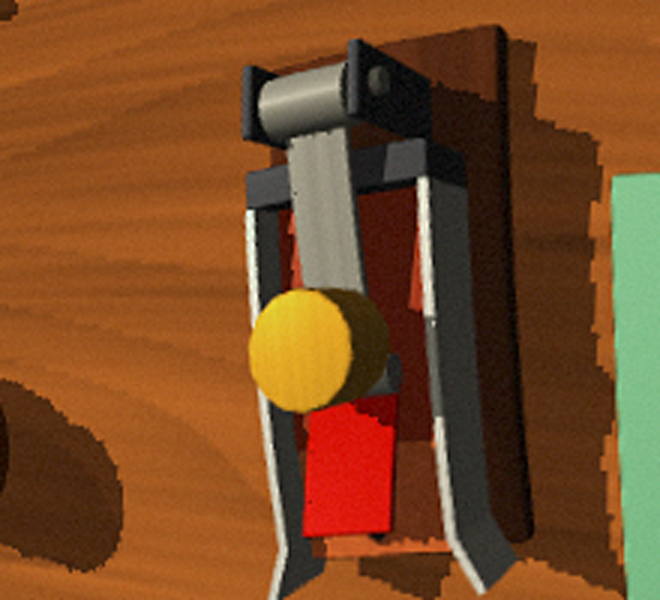

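Run:
```python
from h import *
p=dict(np.load("w5.npz"))
f=lambda a,z:fish(p,[x/3-.33+60 for x,y in a],[y/3-.33 for x,y in a],z)[:,:2]
L=f([(252,208),(262,330),(284,550),(275,598)],46.);Rr=f([(424,178),(434,330),(446,540),(483,592)],46.);B=f([(247,207),(420,178)],46.)
print(L.round(1),Rr.round(1),B.round(1))
a=lambda P,Q:np.degrees(np.arctan2(*(P-Q)[::-1]))
print("yaw L,R",a(L[0],L[2]),a(Rr[0],Rr[2]),"B",a(B[0],B[1])-90)
E=f([(502,35),(533,535)],12.);print("base R edge",E.round(1),a(E[0],E[1]))
W=f([(301,351)],75.);print("brass",W)
lip=f([(304,534),(390,534)],54.);print("lip tip",lip.round(1))
m=(p["color"][...,0].astype(int)>140)&(p["color"].min(-1)>120);m[:, :60]=0;m[:,230:]=0;m[200:]=0
h=p["color"].astype(int)
for nm,c0,c1 in(("L",135,165),("R",190,225)):
    v,u=np.nonzero(m[60:180,c0:c1]);v+=60;u+=c0
    X=fish(p,u,v,46.)[:,:2];l=cv2.fitLine(X.astype(np.float32),cv2.DIST_HUBER,0,.01,.01).ravel();print(nm,len(u),l,np.degrees(np.arctan2(l[1],l[0])))
```

```text
[[676.7 243.8]
 [640.  236.4]
 [573.1 226.8]
 [556.9 230.8]] [[685.8 187.1]
 [642.9 179.1]
 [582.8 171.5]
 [568.5 159.3]] [[677.1 245.7]
 [685.7 188.3]]
yaw L,R 9.325871921313565 8.634497565651447 B 8.610410434276275
base R edge [[737.7 182.3]
 [578.1 153.6]] 10.184141390816258
brass [[637.02882761 205.77376475]]
lip tip [[581.5 215. ]
 [584.9 186.2]]
L 441 [ 9.9810350e-01 -6.1558221e-02  6.4341180e+02  2.2847011e+02] -3.5292573
R 293 [9.8536408e-01 1.7046298e-01 6.3666058e+02 1.7916919e+02] 9.814738
```

```bash
cat >> h.py <<'E'
H=np.array([651.7,210.8,0]);HY=.157
HR=Ro.from_euler("z",HY)
def tile(p):
    "green patch -> tile centre & yaw, at held height, and tilt from depth"
    s=ctrl.read_state(); z=s["eef_pos"][2]+7
    h=cv2.cvtColor(p["color"],cv2.COLOR_RGB2HSV)
    m=(h[...,0]>50)&(h[...,0]<85)&(h[...,1]>60)&(h[...,2]>90)
    (c,sz,a),X=rect(p,m,z)
    if sz[0]<sz[1]: a-=90; sz=sz[::-1]
    a=np.radians((a+90)%180-90); e=np.array([np.cos(a),np.sin(a)])
    n,l,st,_=cv2.connectedComponentsWithStats(m.astype(np.uint8));i=1+np.argmax(st[1:,4])
    v,u=np.nonzero(cv2.erode((l==i).astype(np.uint8),np.ones((5,5))))
    w=fish(p,u,v,z)@np.array(p["R"]).T+p["t"]; D=p["depth"][v,u]; P=(w*(D/w[:,2])[:,None]-p["t"])@np.array(p["R"])
    A=np.c_[P[:,:2]-c,np.ones(len(P))][D>0]; k=np.linalg.lstsq(A,P[D>0,2],rcond=None)[0]
    return np.array(c)-17.5*e,a,sz,k[:2]@e,k[2]
def hold(X): return HR.inv().apply(np.asarray(X)-H)
E
python3 - <<'E'
from h import *
p=ctrl.get_image("wrist");c,a,sz,sl,z=tile(p);s=ctrl.read_state()
print("tile",c,a,sz,"slope",sl,"top z",z,"tcp",s["eef_pos"],s["tool_rot"])
d=Ro.from_euler("z",-s["tool_rot"][2]).apply([*(c-s["eef_pos"][:2]),0]); da=a-s["tool_rot"][2]
print("tile in tool (fwd,left)",d,"dyaw",da)
yaw=HY-da
for tip in(-115,-12):
    C=H+HR.apply([tip-55,0,0]); T=C-Ro.from_euler("z",yaw).apply(d); T[2]=41
    print(tip,"TCP",T.round(1),"yaw",yaw, "tool units",tool(T-s["eef_pos"]),"turn z units",-np.degrees(yaw-s["tool_rot"][2])/6)
E
```

```text
tile [623.08956471  77.95483001] 0.15327563995744772 (74.6932373046875, 49.71433639526367) slope -0.01863527985880444 top z 160.6608308352498 tcp [582.4869788   72.26280126 154.59086617] [3.13695945 0.00429595 0.13795268]
tile in tool (fwd,left) [40.99958789  0.05446611  0.        ] dyaw 0.01532296382180573
-115 TCP [443.2 178.4  41. ] yaw 0.14167703617819427 tool units [-4.1  -4.16  3.78] turn z units -0.035565018637568196
-12 TCP [544.9 194.5  41. ] yaw 0.14167703617819427 tool units [-0.66 -4.22  3.77] turn z units -0.035565018637568196
```

```bash
python3 -m crank '[[[-0.5,-0.5,0,0,0,0],[-0.75,-0.75,0,0,0,0],[-0.75,-0.75,0,0,0,0],[-0.75,-0.75,0,0,0,0],[-0.75,-0.75,0,0,0,0],[-0.5,-0.5,0.5,0,0.1,0],[-0.2,-0.2,0.8,0,0.1,0],[0,0,0.8,0,0,0],[0,0,0.6,0,0,0],[0,0,0.2,0,0,0],[0,0,0,0,0,0],[0,0,0,0,0,0]]]'
python3 - <<'E'
from h import *
p=save("wrist","w6");c,a,sz,sl,z=tile(p);s=ctrl.read_state()
print("tile hold",hold([*c,z]),a-HY,sz,"slope",sl,"tcp",s["eef_pos"],s["tool_rot"])
print(tool([443.2,178.4,41]-s["eef_pos"]))
E
```

```text
clock: 10.27
eef_pos: [434.7, 184.3, 68.8]
tool_rot: [3.139, -0.027, 0.139]
force: [0.2, 0.2, -0.4]
width: 47.6
tile hold [-177.33386213    7.07568134   76.92847785] -0.0028827512038167857 (75.3818588256836, 50.28199005126953) slope 0.013100729125305289 tcp [434.97736179 184.34641051  69.11251538] [ 3.13941207 -0.02740941  0.13930391]
[0.22 0.23 0.94]
```

```bash
python3 -m crank '[[[0.1,0.12,0.4,0,0,0],[0.1,0.1,0.4,0,0,0],[0,0,0.1,0,0,0],[0,0,0,0,0,0],[0,0,0,0,0,0]]]'
python3 - <<'E'
from h import *
p=save("wrist","w7");c,a,sz,sl,z=tile(p);s=ctrl.read_state()
cv2.imwrite("pics/w7c.png",cv2.resize(p["color"][0:300,190:450,::-1],None,fx=2,fy=2,interpolation=cv2.INTER_CUBIC))
print("tile hold",hold([*c,z]),a-HY,sz,"slope",sl,"tcp",s["eef_pos"],s["tool_rot"],s["force"])
print(tool([443.2,178.4,41]-s["eef_pos"]))
E
```

```text
clock: 10.73
eef_pos: [447.0, 177.8, 42.2]
tool_rot: [3.141, -0.034, 0.136]
force: [-0.4, 0.9, -1.3]
width: 47.0
tile hold [-166.22560129   -1.41782696   50.74176575] -0.005288734156378455 (75.8108901977539, 50.571170806884766) slope 0.02051883421840659 tcp [446.91664081 177.80591074  42.30158588] [ 3.14059473 -0.03418904  0.13652184] [-0.27624916 -0.20255544 -1.81653071]
[-0.12 -0.04  0.04]
```

View pics/w7c.png

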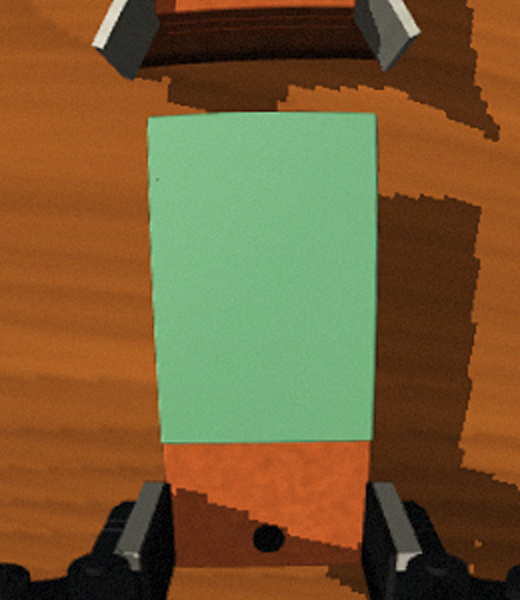

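```bash
python3 -m crank '[[[0.1,-0.04,0.1,0,0,-0.05],[0.3,0,0,0,0,0],[0.3,0,0,0,0,0],[0.3,0,0,0,0,0],[0.3,0,0,0,0,0],[0,0,0,0,0,0],[0,0,0,0,0,0]]]'
python3 - <<'E'
from h import *
p=save("wrist","w8");c,a,sz,sl,z=tile(p);s=ctrl.read_state()
print("tile hold",hold([*c,z]),a-HY,sz,"slope",sl,"tcp",s["eef_pos"],hold(s["eef_pos"]),s["tool_rot"],s["force"])
E
```

```text
clock: 11.37
eef_pos: [491.7, 186.4, 41.7]
tool_rot: [3.141, -0.038, 0.143]
force: [-0.0, -0.3, -2.0]
width: 47.9
tile hold [-120.78503894    0.40145683   50.46075223] 0.001802864352339062 (75.9183349609375, 51.202972412109375) slope 0.025011323079850715 tcp [491.90107877 186.44080553  41.76311346] [-161.64222314    0.92589439   41.76311346] [ 3.14142293 -0.03911063  0.14322189] [ 0.82409077  0.38778902 -1.76947035]
```

```bash
python3 -m crank '[[[0.1,0,0.1,0,0,0],[0.2,0,0.01,0,0,0],[0.2,0,0.01,0,0,0],[0.2,0,0.01,0,0,0],[0.2,0,0.01,0,0,0],[0,0,0,0,0,0],[0,0,0,0,0,0]]]'
python3 - <<'E'
from h import *
p=save("wrist","w9");c,a,sz,sl,z=tile(p);s=ctrl.read_state()
print("tile hold",hold([*c,z]),a-HY,sz,"slope",sl,"tcp",hold(s["eef_pos"]),s["tool_rot"],s["force"])
E
```

```text
clock: 12.0
eef_pos: [516.8, 189.9, 36.9]
tool_rot: [3.14, -0.03, 0.144]
force: [-2.1, -0.0, -0.3]
width: 47.3
tile hold [-9.53701287e+01  3.95278437e-02  4.44390268e+01] 0.0009779169151733769 (75.40823364257812, 50.476829528808594) slope 0.0036974888660766896 tcp [-136.54871915    0.40925365   36.98854343] [ 3.14016055 -0.03013336  0.14453019] [-0.38672182 -0.10530187 -0.97150279]
```

```bash
python3 -m crank '[[[0.05,0,-0.1,0,0.1,0],[0.2,0,0,0,0,0],[0.2,0,0.01,0,0,0],[0.2,0,0.01,0,0,0],[0.1,0,0,0,0,0],[0,0,0,0,0,0],[0,0,0,0,0,0]]]'
python3 - <<'E'
from h import *
p=save("wrist","w10");c,a,sz,sl,z=tile(p);s=ctrl.read_state()
print("tile hold",hold([*c,z]),a-HY,sz,"slope",sl,"tcp",hold(s["eef_pos"]),s["tool_rot"],s["force"])
E
```

```text
clock: 12.63
eef_pos: [536.4, 192.2, 38.9]
tool_rot: [3.139, -0.032, 0.145]
force: [-1.3, 0.2, -3.3]
width: 47.3
tile hold [-75.80684817  -0.71508835  45.09024011] -0.0012611191265539112 (74.68500518798828, 50.17695236206055) slope -0.017674559436545972 tcp [-116.55208932   -0.32252028   38.98744329] [ 3.13868881 -0.03268281  0.14502681] [-0.87761734 -0.38132799 -2.17679247]
```

```bash
python3 -m crank '[[[0.1,0,-0.02,0,0.05,0],[0.12,-0.01,0,0,0,0],[0.08,0,0,0,0,0],[0,0,0,0,0,0],[0,0,0,0,0,0]]]'
python3 - <<'E'
from h import *
p=save("wrist","w11");c,a,sz,sl,z=tile(p);s=ctrl.read_state()
print("tile hold",hold([*c,z]),a-HY,sz,"slope",sl,"tcp",hold(s["eef_pos"]),s["tool_rot"],s["force"])
q=save("side","s11");cv2.imwrite("pics/s11c.png",cv2.resize(q["color"][100:200,240:370,::-1],None,fx=5,fy=5,interpolation=cv2.INTER_CUBIC))
im=np.hstack([cv2.resize(p["color"][0:270,190:450,::-1],(578,600)),]);cv2.imwrite("pics/w11c.png",im)
E
```

```text
clock: 13.1
eef_pos: [547.3, 194.0, 40.1]
tool_rot: [3.139, -0.04, 0.145]
force: [-1.4, -0.5, -3.9]
width: 47.5
tile hold [-64.8894551   -0.54675973  46.28595789] 0.00033597857916659035 (74.7336196899414, 50.0001106262207) slope -0.016929202314481712 tcp [-105.66795677   -0.24253168   40.07395934] [ 3.13873289 -0.04047657  0.14477575] [-0.6312367  -0.29180777 -3.68291115]
```

View pics/w11c.png

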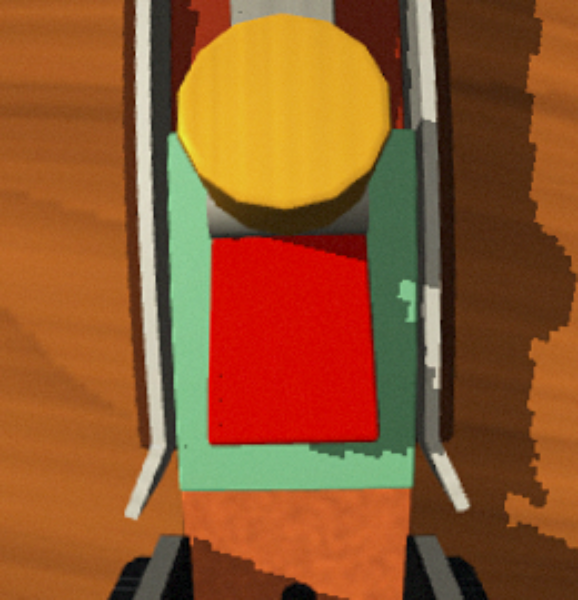

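```bash
python3 -m crank '[[[-0.05,0,0.06,0,0,0],[0,0,0,0,0,0],[0,0,0,0,0,0]]]'; python3 -m crank '[[[0,0,0,0,0,0],[0,0,0,0,0,0],[0,0,0,0,0,0],[0,0,0,0,0,0]]]' -0.5; python3 -m crank '[[[0,0,-0.3,0,0,0],[0,0,-0.5,0,0,0],[-0.3,0,-0.5,0,0,0],[-0.5,0,0,0,0,0],[-0.4,0,0,0,0,0],[0,0,0,0,0,0],[0,0,0,0,0,0]]]'
python3 - <<'E'
from h import *
p=save("wrist","w12");s=ctrl.read_state();print(hold(s["eef_pos"]),s["tool_rot"],s["force"])
cv2.imwrite("pics/w12c.png",cv2.resize(p["color"][0:300,190:450,::-1],(520,600)))
E
```

```text
clock: 13.45
eef_pos: [547.1, 194.0, 38.5]
tool_rot: [3.139, -0.043, 0.145]
force: [-1.1, 0.0, -2.8]
width: 47.4
clock: 13.78
eef_pos: [550.4, 195.1, 40.4]
tool_rot: [3.14, -0.051, 0.145]
force: [0.4, 0.0, 0.4]
width: 64.3
clock: 14.37
eef_pos: [515.6, 190.5, 84.5]
tool_rot: [-3.141, -0.06, 0.144]
force: [0.8, -0.5, -0.3]
width: 63.8
[-137.62331086    1.24793722   84.36723678] [-3.14071256 -0.05986008  0.14363933] [-1.07727052 -0.30725207  1.21558389]
```

View pics/w12c.png

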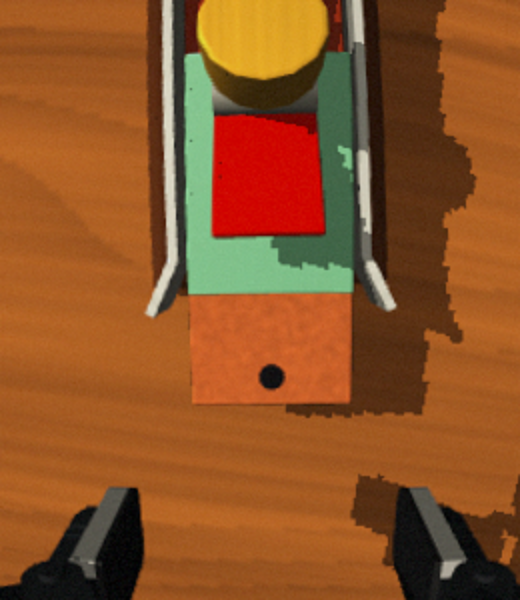

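```bash
python3 -m crank '[[[-0.25,0.04,0,0,-0.2,-0.12],[0,0,0.3,0,-0.2,0],[0,0,0.6,0,0,0],[0,0,0.3,0,0,0],[0,0,0,0,0,0],[0,0,0,0,0,0],[0,0,0,0,0,0]]]' 1
python3 - <<'E'
from h import *
p=save("wrist","w13");s=ctrl.read_state();print(hold(s["eef_pos"]),s["tool_rot"],s["force"],s["width"])
cv2.imwrite("pics/w13c.png",cv2.resize(p["color"][0:300,190:450,::-1],(520,600)))
d=dict(np.load("w5.npz"))
for v in(195,200,205,210):print(v,hold(fish(p,[325],[v],44.))[0].round(1))
print(tool(H+HR.apply([-140,0,39])-s["eef_pos"]))
E
```

```text
clock: 15.0
eef_pos: [512.8, 188.5, 44.9]
tool_rot: [-3.141, -0.015, 0.156]
force: [-0.2, 0.4, 0.0]
width: 0.4
[-140.58314169   -0.36329194   45.12076982] [-3.14097265 -0.01516554  0.15643739] [ 0.61660674  0.16806107 -0.54571789] -0.13567637564993415
195 [-109.5   -1.6   44. ]
200 [-112.    -1.6   44. ]
205 [-114.6   -1.6   44. ]
210 [-117.2   -1.6   44. ]
[ 0.02 -0.01  0.2 ]
```

View pics/w13c.png

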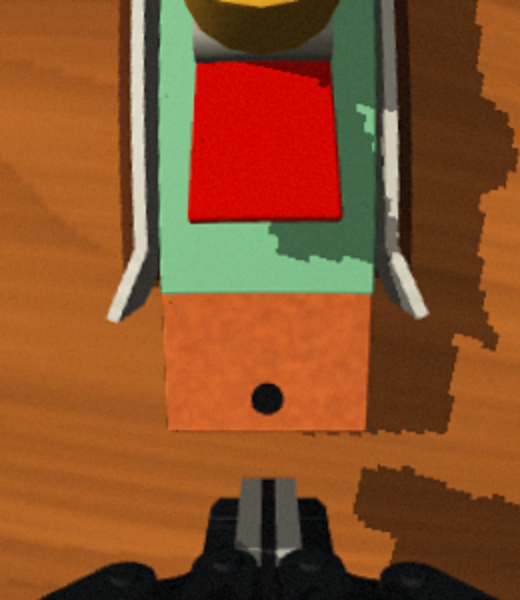

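```bash
python3 -m crank '[[[0,-0.01,0.2,0,0,0],[0.1,0,0,0,0,0],[0.25,0,0,0,0,0],[0.25,0,0,0,0,0],[0.2,0,0,0,0,0],[0.1,0,0,0,0,0]]]';python3 -m crank '[[[0.2,0,0,0,0,0],[0.15,0,0,0,0,0],[0.1,0,0,0,0,0]]]'
python3 - <<'E'
from h import *
s=ctrl.read_state();print(hold(s["eef_pos"]),HR.inv().apply(s["force"]),s["tool_rot"])
E
```

```text
clock: 15.55
eef_pos: [537.5, 192.8, 39.7]
tool_rot: [-3.142, -0.007, 0.157]
force: [-3.9, -0.5, 2.2]
width: 0.4
clock: 15.8
eef_pos: [547.7, 194.3, 39.6]
tool_rot: [3.141, 0.003, 0.158]
force: [-6.4, -1.4, 4.9]
width: 0.4
[-1.05351436e+02 -5.20120299e-02  3.95598341e+01] [-6.50137138 -0.40743941  4.88297508] [3.14099148e+00 2.85953650e-03 1.57728296e-01]
```

```bash
cat >> h.py <<'E'
def chk():
    p=ctrl.get_image("wrist");s=ctrl.read_state()
    h=cv2.cvtColor(p["color"],cv2.COLOR_RGB2HSV)
    m=(h[...,0]>50)&(h[...,0]<85)&(h[...,1]>60)&(h[...,2]>40); m[:,:230]=0;m[:,420:]=0
    v,u=np.nonzero(m); X=hold(fish(p,u,v,44.)); 
    lo=[X[(X[:,1]>a)&(X[:,1]<a+8),0] for a in(-22,-4,14)]
    print("glaze rear edge x (centre-20):",[np.percentile(q,0.5).round(1) if len(q)>20 else None for q in lo],"y",np.percentile(X[:,1],[1,99]).round(1))
    cl=(h[...,0]<9)&(h[...,1]>120)&(h[...,2]>90); cl[:,:280]=0;cl[:,370:]=0;cl[:120]=0
    v,u=np.nonzero(cl);Y=hold(fish(p,u,v,44.))
    print("clay x range",np.percentile(Y[:,0],[1,99]).round(1) if len(v)>50 else None,"tcp",hold(s["eef_pos"]).round(1),"F",HR.inv().apply(s["force"]).round(1),"rot",np.round(s["tool_rot"],3))
E
python3 - <<'E'
from h import *
chk()
E
```

```text
glaze rear edge x (centre-20): [np.float64(-59.9), None, np.float64(-59.9)] y [-25.8  24.5]
clay x range [-76.3 -37.8] tcp [-104.6   -0.    39.6] F [-4.7  0.4  2.9] rot [3.141e+00 2.000e-03 1.580e-01]
```

```bash
python3 -m crank '[[[0.1,0,0.01,0,0.1,0],[0.12,0,0.01,0,0,0],[0.12,0,0,0,0,0],[0.1,0,0,0,0,0]]]'
python3 - <<'E'
from h import *
chk()
E
```

```text
clock: 16.18
eef_pos: [557.3, 195.8, 39.0]
tool_rot: [3.141, 0.0, 0.158]
force: [-5.6, -1.9, 5.3]
width: 0.3
glaze rear edge x (centre-20): [np.float64(-50.1), None, np.float64(-50.1)] y [-25.7  24.5]
clay x range [-78.1 -33.3] tcp [-94.9  -0.1  39.1] F [-4.4  0.4  3.2] rot [ 3.141e+00 -1.000e-03  1.580e-01]
```

5 mm to go; now small steps while watching the force.

```bash
python3 -m crank '[[[0.08,0,0,0,0.05,0],[0.06,0,0,0,0,0],[0.05,0,0,0,0,0]]]'; python3 -m crank '[[[0.06,0,0,0,0,0],[0.05,0,0,0,0,0]]]'
python3 - <<'E'
from h import *
chk()
E
```

```text
clock: 16.48
eef_pos: [561.3, 196.4, 39.0]
tool_rot: [3.14, -0.001, 0.158]
force: [-5.5, -0.5, 4.1]
width: -0.3
clock: 16.65
eef_pos: [562.3, 196.6, 39.0]
tool_rot: [3.14, 0.003, 0.159]
force: [-7.1, -1.1, 5.2]
width: 0.2
glaze rear edge x (centre-20): [np.float64(-44.9), None, np.float64(-45.4)] y [-25.7  24.5]
clay x range [-79.3 -34. ] tcp [-90.5  -0.1  39. ] F [-6.2  0.6  5.3] rot [3.14e+00 3.00e-03 1.58e-01]
```

```bash
python3 -m crank '[[[0.06,0,0,0,0.05,0]]]'; python3 -m crank '[[[0.06,0,0,0,0,0]]]';python3 -m crank '[[[0.06,0,0,0,0,0]]]'
```

```text
clock: 16.78
eef_pos: [562.4, 196.6, 38.9]
tool_rot: [3.14, 0.002, 0.159]
force: [-7.1, -2.5, 5.7]
width: 0.1
clock: 16.87
eef_pos: [562.3, 196.6, 38.8]
tool_rot: [3.14, 0.005, 0.159]
force: [-6.5, -1.3, 5.5]
width: -0.1
clock: 16.95
eef_pos: [562.3, 196.6, 38.7]
tool_rot: [3.139, 0.009, 0.159]
force: [-6.7, -1.3, 5.2]
width: 0.0
```

```bash
python3 -m crank '[[[0.09,0,-0.02,0,0.1,0]]]'; python3 -m crank '[[[0.12,0,-0.02,0,0.1,0]]]'
python3 - <<'E'
from h import *
chk()
E
```

```text
clock: 17.03
eef_pos: [562.5, 196.6, 38.8]
tool_rot: [3.139, 0.004, 0.159]
force: [-8.4, -0.5, 1.2]
width: 0.1
clock: 17.12
eef_pos: [562.5, 196.6, 38.7]
tool_rot: [3.139, 0.0, 0.159]
force: [-10.0, -1.8, 4.9]
width: 0.0
glaze rear edge x (centre-20): [np.float64(-45.2), None, np.float64(-45.3)] y [-25.7  24.5]
clay x range [-79.3 -33.9] tcp [-90.4  -0.1  38.7] F [-8.7  0.4  3.4] rot [ 3.138 -0.     0.16 ]
```

```bash
python3 -m crank '[[[0.18,0,-0.02,0,0.05,0]]]'; python3 -m crank '[[[0.23,0,-0.02,0,0.05,0]]]'; python3 -m crank '[[[0.25,0,-0.02,0,0.05,0]]]'
```

```text
clock: 17.25
eef_pos: [562.6, 196.6, 38.6]
tool_rot: [3.138, 0.005, 0.16]
force: [-14.7, -2.0, 11.0]
width: -0.1
clock: 17.33
eef_pos: [562.6, 196.5, 38.4]
tool_rot: [3.137, 0.013, 0.161]
force: [-17.0, -2.7, 11.3]
width: -0.1
clock: 17.42
eef_pos: [562.5, 196.5, 38.1]
tool_rot: [3.136, 0.024, 0.161]
force: [-17.1, -1.8, 12.6]
width: 0.2
```

```bash
python3 -m crank '[[[-0.3,0,0,0,0,0],[-0.5,0,0,0,0,0],[-0.5,0,-0.3,0,0,0],[-0.3,0,-0.8,0,0,0],[0,0,-0.8,0,0,0],[0,0,0,0,0,0],[0,0,0,0,0,0]]]'
python3 - <<'E'
from h import *
chk()
p=save("wrist","w20"); cv2.imwrite("pics/w20c.png",cv2.resize(p["color"][0:240,190:450,::-1],(650,600),interpolation=cv2.INTER_CUBIC))
E
```

```text
clock: 18.0
eef_pos: [523.9, 191.0, 98.6]
tool_rot: [3.138, 0.003, 0.161]
force: [0.2, -0.7, -0.9]
width: 0.0
glaze rear edge x (centre-20): [np.float64(-44.7), None, np.float64(-44.8)] y [-25.9  24.3]
clay x range [-80.  -64.5] tcp [-128.7    0.5   98.7] F [ 0.3  0.3 -0.1] rot [3.138e+00 1.000e-03 1.610e-01]
```

View pics/w20c.png

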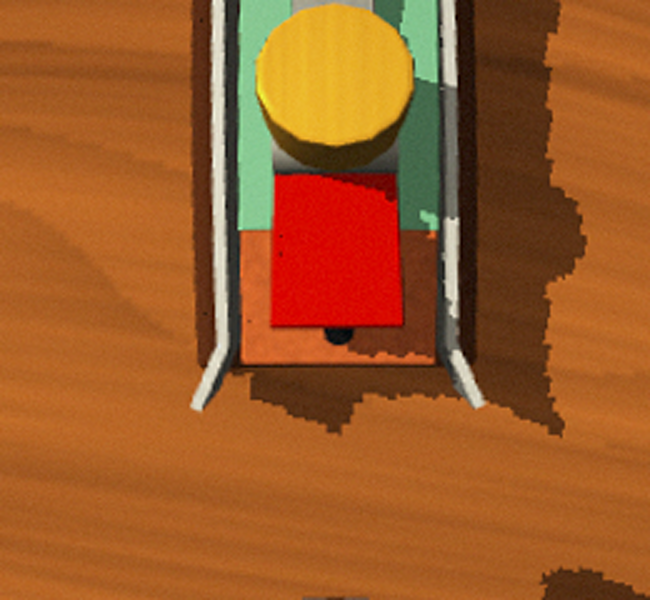

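```bash
python3 -m crank '[[[-0.3,0,-0.8,0,0,0],[0,0,-0.5,0,0,0],[0,0,0,0,0,0],[0,0,0,0,0,0],[0,0,0,0,0,0]]]'
python3 - <<'E'
from h import *
chk(); print(ctrl.finish_job())
E
```

```text
clock: 18.52
eef_pos: [515.8, 189.1, 133.1]
tool_rot: [3.136, 0.005, 0.16]
force: [-0.0, 0.6, -0.4]
width: 0.3
glaze rear edge x (centre-20): [np.float64(-44.7), None, np.float64(-44.8)] y [-26.2  24.5]
clay x range None tcp [-138.    -0.2  132.8] F [ 0.3 -0.2  0. ] rot [3.136 0.006 0.16 ]
the job is handed in; nothing more can be done
None
```

The celadon tile is filed on top of the pile, and I handed the job in at about 18.5 s of the 54 s allowed. No verdict came back, so whether it passed is not confirmed.

I gripped the tile by its clay end and fed it glazed end first under the weighted arm. I then let go and pushed it home from behind with the fingers shut.

**The push:** the tile stopped moving while the tool force along the push rose from about 7 N to 17 N. With up to 5 N of drag, that puts roughly 12–17 N on the backstop. I did not measure the backstop force directly. A vertical force of up to about 12 N also built up on the fingers during the push; it was gone after I backed off.

**Last checks, from the wrist camera:**
- **Lengthwise:** the tile centre is at about x = -24.8 mm in the holder frame (target -25), and its rear edge is at about -80 mm, flush with the holder's mouth end.
- **Sideways and angle:** it is within about 1 mm sideways, and both sides of the glaze edge agree to 0.1 mm, so it is straight.
- **Arm and pile:** the picture shows the arm lying over the tile, and no pile tile sticking out.
- **Robot:** it stood clear with about zero force.

**Not confirmed:** I did not measure the arm angle, the heights of the pile tiles, or the final positions of the other things on the table. No move went near them. In the last reading the clay-edge check found nothing because my image mask no longer covered it from the raised camera. The earlier estimates from the fixed scene and side cameras disagreed by about 5 mm, so I relied on the wrist camera throughout.

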